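# Find the full tub by feel and slide it back against the sink caddy

### The job

Three look-alike tubs of dishwasher tablets stand in front of the sink caddy: one is full and clearly heavier, the other two are nearly empty. Find the full one by feel, slide it along the counter until it sits flush against the caddy's front wall, and press it home gently, because the caddy is held only by suction cups. Leave the two light ones standing out in front, shifted no more than about 5 cm, and do not knock over the egg timer.

Things in the scene. Friction and masses are not known exactly. Their poses are not given: they have to be found in the camera images.
- tub_a: loose lidded square tub, white with a white lid, 90 x 90 mm in plan, 66 mm high (body 56 mm, then the lid, 86 mm square). The three tubs look alike; only weight differs (full about 0.8 kg, nearly empty about 0.15 kg). Origin: centre of its underside; z up, x and y square to its sides, x pointing roughly away from the robot. Too wide to grasp; push it low (below 40 mm).
- tub_b: loose lidded square tub, white with a white lid, 90 x 90 mm in plan, 66 mm high (body 56 mm, then the lid, 86 mm square). The three tubs look alike; only weight differs (full about 0.8 kg, nearly empty about 0.15 kg). Origin: centre of its underside; z up, x and y square to its sides, x pointing roughly away from the robot. Too wide to grasp; push it low (below 40 mm).
- tub_c: loose lidded square tub, white with a white lid, 90 x 90 mm in plan, 66 mm high (body 56 mm, then the lid, 86 mm square). The three tubs look alike; only weight differs (full about 0.8 kg, nearly empty about 0.15 kg). Origin: centre of its underside; z up, x and y square to its sides, x pointing roughly away from the robot. Too wide to grasp; push it low (below 40 mm).
- caddy: fixed white plastic tray with a flat front wall 680 mm long, 55 mm high, held to a 100 mm tiled upstand behind. Origin: middle of the wall's front face at counter height; x square to the wall, away from the robot; y along it; z up. Front face: x = 0, y -340 to 340 mm; tubs start at negative x, 45 mm or more clear. Flush tub: origin at x = -45 mm. A tilt-out bin beyond the -y end is not used.
- egg_timer: glass and wood egg timer (hourglass), 40 mm across, 75 mm high, upright on the counter between two of the tubs. Origin: centre of its underside, z up.
Mind the look-alikes: they are no part of the job. What is shaped like the tub_b but brown or orange is not meant.

How it is judged (in metres and radians):
At the end, for the whole second after the job is handed in: Full tub (it bears on the counter with over 4 N) upright and at rest on the counter, flush against the caddy wall: origin 40 to 50.5 mm from the face (45 = contact), on the wall's length, square within 0.07 rad. Light tubs upright, at rest, within 60 mm of their starts. Egg timer upright (((contact force between tub_a and anything else above 4 N and x of tub_a in the frame of caddy between -0.0505 and -0.04 m and y of tub_a in the frame of caddy between -0.33 and 0.33 m and (angle between the x axis of tub_a and the x axis of caddy, either way round below 0.07 rad or angle between the x axis of tub_a and the y axis of caddy, either way round below 0.07 rad) and distance of each of tub_b, tub_c from where it was at the start of the episode below 0.06 m) or (contact force between tub_b and anything else above 4 N and x of tub_b in the frame of caddy between -0.0505 and -0.04 m and y of tub_b in the frame of caddy between -0.33 and 0.33 m and (angle between the x axis of tub_b and the x axis of caddy, either way round below 0.07 rad or angle between the x axis of tub_b and the y axis of caddy, either way round below 0.07 rad) and distance of each of tub_a, tub_c from where it was at the start of the episode below 0.06 m) or (contact force between tub_c and anything else above 4 N and x of tub_c in the frame of caddy between -0.0505 and -0.04 m and y of tub_c in the frame of caddy between -0.33 and 0.33 m and (angle between the x axis of tub_c and the x axis of caddy, either way round below 0.07 rad or angle between the x axis of tub_c and the y axis of caddy, either way round below 0.07 rad) and distance of each of tub_a, tub_b from where it was at the start of the episode below 0.06 m)) and angle between each of tub_a, tub_b, tub_c's own z axis and vertical below 0.08 rad and height (world z) of each of tub_a, tub_b, tub_c below 0.005 m and linear speed of each of tub_a, tub_b, tub_c below 0.02 m/s and angle between egg_timer's own z axis and vertical below 0.2 rad); the robot touches nothing.
It fails at once if a tub is pressed against the caddy with more than 30 N (the suction cups would let go) (contact force between any of tub_a, tub_b, tub_c and caddy above 30 N).
It fails at once if a tub is lifted off the counter instead of slid (height (world z) of any of tub_a, tub_b, tub_c above 0.03 m).
It fails at once if a tub or the egg timer is tipped over (angle between any of tub_a, tub_b, tub_c, egg_timer's own z axis and vertical above 0.6 rad).
It also fails if it takes over 72 s, if anything falls off the work surface, if the arm or the gripper's body presses on something with over 40 N, if the wrist force passes 120 N, or if a joint passes its speed limit or range.

### The arm

A 6-joint arm with a two-finger parallel gripper is mounted at the origin on the work surface. World frame = base frame: x ahead of the robot, y to its left, z up, the work surface at z = 0. Lengths are in m, angles in degrees, forces in N, time in s.
With the tool pointing down it reaches from about 0.4 to 0.825 m from the base axis. Payload 7 kg.
Tool frame: the origin (TCP) lies between the finger pads; the fingertips stand 19 mm ahead of it and the grasp point (between the pads) is the TCP (r.finger_overhang is the distance from the TCP to the fingertips, in m); z points along the fingers, y is the direction in which the jaws open and shut (so a half turn about z gives the same grasp; the last joint's range is limited). The gripper opens to 88 mm and grips with 3 to 60 N. Pads are 19 mm wide; open, the fingers measure 130 mm over their backs; the gripper's body (78 mm by 193 mm) begins 47 mm behind the grasp point.
Start: joints at [-52.993, 20.546, 0.682, 0, -70.136, -16.507], TCP at [0.236, -0.632, 0.246] pointing down, gripper open.
Joint ranges: [-176.03, 176.03], [-82.01, 121.73], [-58.28, 71.71], [-173.87, 95.51], [-174.79, -0.11], [-173.66, 173.66]. Speed limits (degrees/s): [136.94, 136.94, 172.46, 180, 180, 180].

### API

Orientations are given as [roll, pitch, yaw] about the fixed x, y, z axes, in that order (R = Rz(yaw) Ry(pitch) Rx(roll)).
In Python, from plant import r, optics gives the robot as it stands. The module is installed in compiled form; this text tells all that it offers.
- The arm moves only by the tool step_arm, never from a script. Its argument "increments" is a list of rows, each an object of numbers: "tx", "ty", "tz": the shift along the world's x, y, z in mm; "ax", "ay", "az": the turn, a rotation vector about the world's x, y, z in degrees; "claw": the gripper command: -1 is shut, 1 is fully open, values between are in proportion. In form: [{"tx": .., "ty": .., "tz": .., "ax": .., "ay": .., "az": .., "claw": ..}, ...]. A call has 1 to 12 rows; each row shifts and turns the commanded pose from where the row before left it; what a row does not reach is not made up. A row lasts 1/10 s, in which the tool goes at most 50 mm and 8.59 degrees, less where a joint would pass 70% of its speed; a pose out of reach is approached as far as the arm can. A call with a gripper value outside its range is refused whole. The fingers move at their own pace and stop on an object; "newtons" is the grip in N (left out, the last holds). Time passes only in rows, so rows that do not move let the fingers close. It gives the time, the measured TCP pose, the force and the opening at its end, in the units of the state.
- r.get_state(): the state, without advancing time (a new reading comes with each control period).
- optics.capture(name): name is "scene" or "top" or "wrist"; returns a dict with "image" (480x640x3 uint8, blue, green, red), "depth" (480x640 float32, m along the optical axis (not along the pixel's ray), 0 where there is no reading), "fx", "fy", "cx", "cy" (pixels), "R" (3x3) and "t" (3): a world point X has camera coordinates R X + t. Camera axes: x right, y down, z forward; pixel columns grow to the right and rows downward; lengths in m; the calibration is good to about 2 mm. A picture is of the moment at which its call begins.
- r.close_job(): hands the job in, once; it reports no verdict.
The state is a dict: "time_s": time; "joints": joint angles; "qd": joint speeds; "joint_torque": joint torques, N m; "tcp_pos": TCP position; "eef_rot": TCP orientation; "contact_force": force on the tool from outside, world axes, zero at the start; "moment": the same for the moment, N m; "gripper_width": finger opening in m.
Only numpy, scipy, OpenCV 4.12 (cv2) and the standard library are available. Lean on these libraries where they do the work, as an engineer would, in place of code of your own. Each camera call takes 0.05 s, during which the arm holds its last target. There are 200 camera calls.

## Working session

There is one attempt and no reset: what is moved stays moved. The work goes in short steps, Python scripts to look and compute and a tool call to move; the robot and the scene stay as the last step left them, time stands still between calls to the robot, and variables do not carry over. Pictures are saved under pics/ and viewed, about 8 in all and at most 12, crops included, and the job is handed in when it is done.

Besides the shell and the picture viewer there is one more tool, called after "Emit:" by a JSON object that holds its "name" and its "arguments". step_arm: Moves the arm, as the interface text tells. Its arguments: {"type":"object","properties":{"increments":{"type":"array","items":{"type":"object","properties":{"tx":{"type":"number"},"ty":{"type":"number"},"tz":{"type":"number"},"ax":{"type":"number"},"ay":{"type":"number"},"az":{"type":"number"},"claw":{"type":"number"}}}},"newtons":{"type":"number"}},"required":["increments"]}

```bash
mkdir -p pics; python3 - <<'E'
from plant import r, optics
import cv2,numpy as np,pickle
D={n:optics.capture(n) for n in("scene","top")}
pickle.dump(D,open('d0.pkl','wb'))
for n,d in D.items():
    cv2.imwrite(f'pics/{n}0.png',d["image"]); print(n,-d["R"].T@d["t"],d["R"][2])
print(r.get_state())
E
```

```text
scene [1.35380089 0.25997072 0.65289959] [-0.77311836 -0.28698577 -0.56562105]
top [ 0.39909555 -0.03421482  1.07356232] [ 0.11288794 -0.03654484 -0.99293544]
{'time_s': 0.1, 'joints': array([-5.29946435e+01,  2.05860620e+01,  6.41478511e-01, -1.81428353e-02,
       -7.01384367e+01, -1.65065461e+01]), 'qd': array([-0.0191419 , -0.110225  ,  0.17284872,  0.03049027, -0.02915855,
       -0.06586017]), 'joint_torque': array([-1.56835187e-03, -5.84163773e+01,  2.93751007e+01,  7.01547548e+00,
        1.01401733e-02, -3.48548292e-05]), 'tcp_pos': array([ 0.2362109 , -0.63188687,  0.24474808]), 'eef_rot': array([ 1.79915555e+02, -7.23653436e-03, -1.59507361e+02]), 'contact_force': array([ 0.17465499,  0.72944009, -0.0170894 ]), 'moment': array([-0.04361744, -0.04490673, -0.04561372]), 'gripper_width': 0.08766025851165005}
```

View pics/scene0.png

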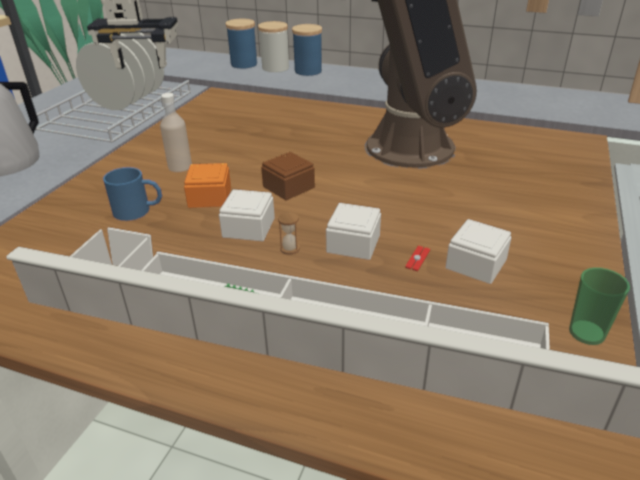

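View pics/top0.png

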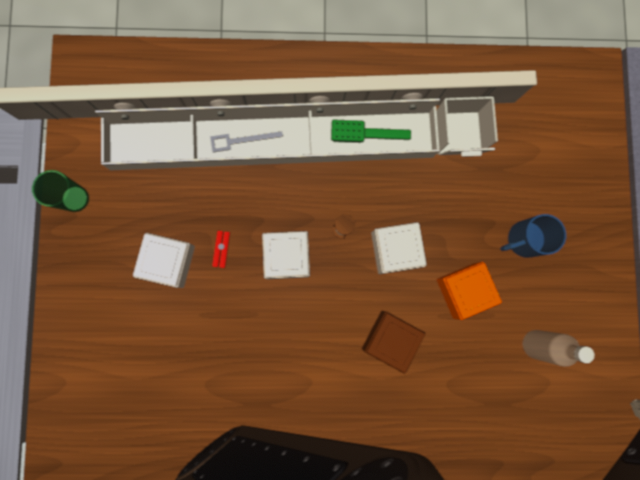

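The scene view shows white tubs at about (248,214), (354,230) and (480,250), with the timer at (288,232). In the top view the tubs are at (399,247), (286,254) and (162,260), the timer at (342,228) and a red clip at (221,250). The orange tub (470,290) and brown tub (394,341) are look-alikes and not part of the job. The caddy's front wall runs from about (103,165) to (437,157), with the tilt-out bin at (470,125).

```bash
cat > h.py <<'E'
import cv2,numpy as np
def ray(d,uv,z):
    uv=np.atleast_2d(uv).astype(float); c=-d["R"].T@d["t"]
    v=np.c_[(uv[:,0]-d["cx"])/d["fx"],(uv[:,1]-d["cy"])/d["fy"],np.ones(len(uv))]@d["R"]
    return c+v*((z-c[2])/v[:,2])[:,None]
def cloud(d):
    v,u=np.mgrid[:480,:640]; z=d["depth"]
    p=np.dstack([(u-d["cx"])/d["fx"]*z,(v-d["cy"])/d["fy"]*z,z])-d["t"]
    P=p@d["R"]; P[z==0]=np.nan; return P
def tubs(d):
    P=cloud(d); hsv=cv2.cvtColor(d["image"],cv2.COLOR_BGR2HSV)
    m=((hsv[...,1]<70)&(hsv[...,2]>120)&(P[...,2]>.058)&(P[...,2]<.075)&(P[...,0]<.75)&(P[...,0]>.3)).astype(np.uint8)
    out=[]
    for c in cv2.findContours(m,0,2)[0]:
        if cv2.contourArea(c)<300: continue
        w=ray(d,c[:,0],.066)[:,:2]
        (x,y),s,a=cv2.minAreaRect((w*1000).astype(np.float32))
        mk=cv2.drawContours(np.zeros_like(m),[c],-1,1,-1)
        out.append((round(x),round(y),np.round(s),round((a+45)%90-45,1),round(float(np.nanmedian(P[mk>0][:,2])),4)))
    return out
E
python3 - <<'E'
from h import *; import pickle
D=pickle.load(open('d0.pkl','rb'))
for n in D:
    print(n)
    for t in tubs(D[n]): print(t)
d=D["top"]; P=cloud(d)
# wall top edge: first pixel from below with z>.045
for u in range(110,435,25):
    for v in range(190,140,-1):
        if P[v,u,2]>.03: print(u,v,P[v,u].round(3),P[v-2,u].round(3),ray(d,[u,v-2],.055).round(3)); break
for n,x0,y0,x1,y1 in(("top",325,205,360,245),):
    hsv=cv2.cvtColor(d["image"],cv2.COLOR_BGR2HSV); Q=P[y0:y1,x0:x1]; k=Q[...,2]>.02; print("timer",Q[k].min(0),Q[k].max(0),np.median(Q[k],0))
Ps=cloud(D["scene"])[200:260,275:302]; k=(Ps[...,2]>.02)&(Ps[...,0]<.65)&(Ps[...,0]>.4); print(np.median(Ps[k],0),Ps[k].min(0),Ps[k].max(0))
E
```

```text
scene
(469, 237, array([88., 96.]), -13.4, 0.0675)
(481, -4, array([97., 87.]), 3.2, 0.0674)
(498, -230, array([99., 90.]), 9.2, 0.0672)
top
(464, 229, array([89., 87.]), -13.1, 0.0674)
(476, -11, array([88., 86.]), 3.2, 0.0675)
(492, -236, array([87., 88.]), 9.3, 0.0675)
110 167 [0.654 0.349 0.031] [0.655 0.345 0.041] [[0.652 0.34  0.055]]
135 165 [0.658 0.298 0.035] [0.656 0.291 0.055] [[0.657 0.291 0.055]]
160 165 [0.659 0.249 0.031] [0.66  0.245 0.044] [[0.657 0.242 0.055]]
185 163 [0.663 0.197 0.037] [0.663 0.194 0.05 ] [[0.662 0.193 0.055]]
210 162 [0.666 0.147 0.035] [0.664 0.143 0.058] [[0.665 0.143 0.055]]
235 161 [0.668 0.096 0.039] [0.667 0.094 0.056] [[0.668 0.094 0.055]]
260 161 [0.671 0.046 0.031] [0.671 0.045 0.045] [[0.668 0.044 0.055]]
285 160 [ 0.673 -0.006  0.034] [ 0.674 -0.006  0.046] [[ 0.671 -0.006  0.055]]
310 159 [ 0.676 -0.057  0.034] [ 0.677 -0.057  0.043] [[ 0.674 -0.057  0.055]]
335 158 [ 0.679 -0.109  0.034] [ 0.679 -0.108  0.046] [[ 0.677 -0.107  0.055]]
360 157 [ 0.682 -0.161  0.031] [ 0.681 -0.159  0.049] [[ 0.68  -0.158  0.055]]
385 156 [ 0.684 -0.213  0.033] [ 0.685 -0.21   0.048] [[ 0.683 -0.209  0.055]]
410 155 [ 0.687 -0.265  0.034] [ 0.687 -0.262  0.048] [[ 0.685 -0.26   0.055]]
timer [ 0.51565846 -0.14534349  0.02036625] [ 0.55357889 -0.10610894  0.0803866 ] [ 0.53529636 -0.1255041   0.07540074]
[ 0.54133065 -0.11821783  0.0623653 ] [ 0.51382357 -0.14061854  0.02022559] [ 0.55718062 -0.10124783  0.07810853]
```

Emit:
{"name": "step_arm", "arguments": {"increments": [{"tx":19,"ty":38.5,"az":-1.1,"claw":0.14},{"tx":19,"ty":38.5,"az":-1.1},{"tx":19,"ty":38.5,"az":-1.1},{"tx":19,"ty":38.5,"az":-1.1},{"tx":19,"ty":38.5,"az":-1.1},{"tx":19,"ty":38.5,"az":-1.1},{"tx":19,"ty":38.5,"az":-1.1},{"tx":19,"ty":38.5,"az":-1.1},{"tx":19,"ty":38.5,"az":-1.1},{"tx":18,"ty":38.5,"az":-1.3},{"tz":-45},{"tz":-45}], "newtons": 20}}

```text
$.increments[0]: bad value
```

Emit:
{"name": "step_arm", "arguments": {"increments": [{"tz":0},{"tz":0}]}}

```text
$.increments[0]: bad value
```

Emit:
{"name": "step_arm", "arguments": {"increments": [{"tx":19,"ty":38.5,"tz":0,"ax":0,"ay":0,"az":-1.1,"claw":0.14},{"tx":19,"ty":38.5,"tz":0,"ax":0,"ay":0,"az":-1.1,"claw":0.14},{"tx":19,"ty":38.5,"tz":0,"ax":0,"ay":0,"az":-1.1,"claw":0.14},{"tx":19,"ty":38.5,"tz":0,"ax":0,"ay":0,"az":-1.1,"claw":0.14},{"tx":19,"ty":38.5,"tz":0,"ax":0,"ay":0,"az":-1.1,"claw":0.14},{"tx":19,"ty":38.5,"tz":0,"ax":0,"ay":0,"az":-1.1,"claw":0.14},{"tx":19,"ty":38.5,"tz":0,"ax":0,"ay":0,"az":-1.1,"claw":0.14},{"tx":19,"ty":38.5,"tz":0,"ax":0,"ay":0,"az":-1.1,"claw":0.14},{"tx":19,"ty":38.5,"tz":0,"ax":0,"ay":0,"az":-1.1,"claw":0.14},{"tx":18,"ty":38.5,"tz":0,"ax":0,"ay":0,"az":-1.3,"claw":0.14},{"tx":0,"ty":0,"tz":-45,"ax":0,"ay":0,"az":0,"claw":0.14},{"tx":0,"ty":0,"tz":-45,"ax":0,"ay":0,"az":0,"claw":0.14}], "newtons": 20}}

```text
time_s: 1.3
tcp_pos: [0.4269, -0.2459, 0.1557]
eef_rot: [-179.9, 0.2, -170.5]
contact_force: [1.1, 0.5, -0.5]
gripper_width: 0.05
```

Emit:
{"name": "step_arm", "arguments": {"increments": [{"tx":0,"ty":0,"tz":0,"ax":0,"ay":0,"az":0,"claw":0.14},{"tx":0,"ty":0,"tz":0,"ax":0,"ay":0,"az":0,"claw":0.14}]}}

```text
time_s: 1.5
tcp_pos: [0.4253, -0.2475, 0.156]
eef_rot: [-180.0, -0.1, -170.7]
contact_force: [-0.2, -0.8, 1.3]
gripper_width: 0.05
```

Emit:
{"name": "step_arm", "arguments": {"increments": [{"tx":0,"ty":0,"tz":-40,"ax":0,"ay":0,"az":0,"claw":0.14},{"tx":0,"ty":0,"tz":-40,"ax":0,"ay":0,"az":0,"claw":0.14},{"tx":0,"ty":0,"tz":-25,"ax":0,"ay":0,"az":0,"claw":0.14},{"tx":0,"ty":0,"tz":-13,"ax":0,"ay":0,"az":0,"claw":0.14},{"tx":0,"ty":0,"tz":0,"ax":0,"ay":0,"az":0,"claw":0.14},{"tx":0,"ty":0,"tz":0,"ax":0,"ay":0,"az":0,"claw":0.14}]}}

```text
time_s: 2.1
tcp_pos: [0.427, -0.2479, 0.0394]
eef_rot: [-179.9, 0.1, -170.7]
contact_force: [0.4, -0.3, -0.0]
gripper_width: 0.0499
```

```bash
python3 - <<'E'
from plant import r, optics
import cv2,numpy as np
for i in range(6):
    d=optics.capture("wrist"); print(r.get_state()["contact_force"].round(2))
for n in("scene",):
    cv2.imwrite('pics/s1.png',optics.capture(n)["image"][120:340,300:600])
E
```

```text
[ 0.27 -0.65  0.89]
[ 0.05  0.34 -0.38]
[-0.06  0.36  0.14]
[ 0.1  -0.39 -0.15]
[-0.99 -0.03  0.87]
[-0.4  -0.37 -0.93]
```

View pics/s1.png

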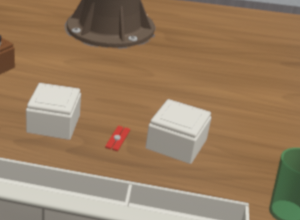

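The crop shows the other two tubs, at (53,110) and (180,130), and the red clip. The first tub lies outside it. Force noise is about 0.5 N, so I'll start the push test.

Emit:
{"name": "step_arm", "arguments": {"increments": [{"tx":5,"ty":0.8,"tz":0,"ax":0,"ay":0,"az":0,"claw":0.14},{"tx":5,"ty":0.8,"tz":0,"ax":0,"ay":0,"az":0,"claw":0.14},{"tx":3,"ty":0.5,"tz":0,"ax":0,"ay":0,"az":0,"claw":0.14},{"tx":2,"ty":0.3,"tz":0,"ax":0,"ay":0,"az":0,"claw":0.14},{"tx":2,"ty":0.3,"tz":0,"ax":0,"ay":0,"az":0,"claw":0.14}]}}

```text
time_s: 2.95
tcp_pos: [0.439, -0.2445, 0.037]
eef_rot: [179.9, -0.4, -170.7]
contact_force: [-11.2, -2.4, 9.2]
gripper_width: 0.0499
```

Emit:
{"name": "step_arm", "arguments": {"increments": [{"tx":2,"ty":0.3,"tz":0,"ax":0,"ay":0,"az":0,"claw":0.14}]}}

```text
time_s: 3.05
tcp_pos: [0.4407, -0.2442, 0.037]
eef_rot: [179.9, -0.4, -170.7]
contact_force: [-11.5, -1.7, 10.7]
gripper_width: 0.0502
```

Emit:
{"name": "step_arm", "arguments": {"increments": [{"tx":2,"ty":0.3,"tz":0,"ax":0,"ay":0,"az":0,"claw":0.14}]}}

```text
time_s: 3.15
tcp_pos: [0.4426, -0.2439, 0.037]
eef_rot: [179.9, -0.4, -170.7]
contact_force: [-10.7, -1.5, 9.8]
gripper_width: 0.05
```

Emit:
{"name": "step_arm", "arguments": {"increments": [{"tx":2,"ty":0.3,"tz":0,"ax":0,"ay":0,"az":0,"claw":0.14}]}}

```text
time_s: 3.25
tcp_pos: [0.4447, -0.2436, 0.037]
eef_rot: [179.9, -0.4, -170.7]
contact_force: [-10.6, -1.2, 8.8]
gripper_width: 0.0501
```

Emit:
{"name": "step_arm", "arguments": {"increments": [{"tx":2,"ty":0.3,"tz":0,"ax":0,"ay":0,"az":0,"claw":0.14}]}}

```text
time_s: 3.35
tcp_pos: [0.4467, -0.2433, 0.037]
eef_rot: [179.9, -0.4, -170.7]
contact_force: [-9.8, -1.2, 10.1]
gripper_width: 0.0502
```

Emit:
{"name": "step_arm", "arguments": {"increments": [{"tx":2,"ty":0.3,"tz":0,"ax":0,"ay":0,"az":0,"claw":0.14}]}}

```text
time_s: 3.45
tcp_pos: [0.4487, -0.243, 0.037]
eef_rot: [179.9, -0.4, -170.7]
contact_force: [-10.8, -1.9, 9.0]
gripper_width: 0.0501
```

Emit:
{"name": "step_arm", "arguments": {"increments": [{"tx":2,"ty":0.3,"tz":0,"ax":0,"ay":0,"az":0,"claw":0.14}]}}

```text
time_s: 3.55
tcp_pos: [0.4507, -0.2427, 0.037]
eef_rot: [179.9, -0.4, -170.8]
contact_force: [-10.7, -1.5, 10.1]
gripper_width: 0.0498
```

```bash
python3 - <<'E'
from plant import r, optics
from h import *
for i in range(4):
    d=optics.capture("top"); print(r.get_state()["contact_force"].round(2))
print(tubs(d)); d=optics.capture("scene"); print(tubs(d))
cv2.imwrite('pics/s2.png',d["image"][120:340,150:450])
E
```

```text
[-8.42 -0.35  5.93]
[-9.24 -0.38  7.16]
[-8.75 -1.18  6.95]
[-8.69 -1.95  8.21]
[(464, 230, array([88., 87.]), -12.8, 0.0674)]
[(469, 237, array([89., 98.]), -13.1, 0.0676), (483, -4, array([100.,  88.]), 3.2, 0.0674), (498, -229, array([130.,  93.]), 11.6, 0.0673)]
```

View pics/s2.png

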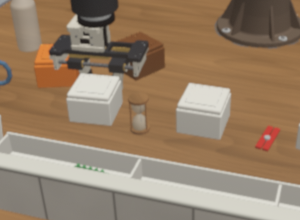

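The tub at (95,100) in the crop is being pushed. The orange tub (60,65) and brown tub (140,50) are close to the gripper, so I'll check their clearance.

```bash
python3 - <<'E'
from h import *; import pickle
d=pickle.load(open('d0.pkl','rb'))["top"];P=cloud(d)
for n,(a,b,c,e) in dict(orange=(440,262,502,320),brown=(362,310,427,373)).items():
    Q=P[b:e,a:c]; Q=Q[Q[...,2]>.03]; print(n,np.nanmin(Q,0),np.nanmax(Q,0))
E
```

```text
orange [ 0.35101813 -0.43555278  0.03008157] [ 0.46554424 -0.32165791  0.07570569]
brown [ 0.24972803 -0.28463282  0.0311914 ] [ 0.36673698 -0.16598331  0.07406078]
```

Emit:
{"name": "step_arm", "arguments": {"increments": [{"tx":1,"ty":0.15,"tz":1,"ax":0,"ay":0,"az":0,"claw":0.14},{"tx":1,"ty":0.15,"tz":0,"ax":0,"ay":0,"az":0,"claw":0.14}]}}

```text
time_s: 4.0
tcp_pos: [0.4551, -0.2423, 0.0379]
eef_rot: [179.9, -0.2, -170.7]
contact_force: [-2.5, 0.1, -1.8]
gripper_width: 0.0503
```

Emit:
{"name": "step_arm", "arguments": {"increments": [{"tx":1,"ty":0.15,"tz":1,"ax":0,"ay":0,"az":0,"claw":0.14},{"tx":1,"ty":0.15,"tz":0,"ax":0,"ay":0,"az":0,"claw":0.14}]}}

```text
time_s: 4.2
tcp_pos: [0.4582, -0.242, 0.0393]
eef_rot: [180.0, -0.1, -170.7]
contact_force: [-3.7, 0.2, -2.7]
gripper_width: 0.0498
```

Emit:
{"name": "step_arm", "arguments": {"increments": [{"tx":2,"ty":0.2,"tz":0,"ax":0,"ay":0,"az":0,"claw":0.14}]}}

```text
time_s: 4.3
tcp_pos: [0.4602, -0.2418, 0.0394]
eef_rot: [180.0, -0.0, -170.7]
contact_force: [-3.2, -0.6, -2.4]
gripper_width: 0.0498
```

Emit:
{"name": "step_arm", "arguments": {"increments": [{"tx":2,"ty":0.2,"tz":0,"ax":0,"ay":0,"az":0,"claw":0.14}]}}

```text
time_s: 4.4
tcp_pos: [0.4625, -0.2417, 0.0395]
eef_rot: [180.0, -0.0, -170.7]
contact_force: [-2.8, 1.0, -1.8]
gripper_width: 0.0499
```

Emit:
{"name": "step_arm", "arguments": {"increments": [{"tx":2,"ty":0.2,"tz":0,"ax":0,"ay":0,"az":0,"claw":0.14}]}}

```text
time_s: 4.5
tcp_pos: [0.4646, -0.2415, 0.0395]
eef_rot: [180.0, -0.0, -170.7]
contact_force: [-3.4, -0.4, -2.7]
gripper_width: 0.0499
```

Emit:
{"name": "step_arm", "arguments": {"increments": [{"tx":2,"ty":0.2,"tz":0,"ax":0,"ay":0,"az":0,"claw":0.14}]}}

```text
time_s: 4.6
tcp_pos: [0.4666, -0.2413, 0.0395]
eef_rot: [180.0, -0.0, -170.7]
contact_force: [-3.5, -0.3, -2.6]
gripper_width: 0.05
```

Emit:
{"name": "step_arm", "arguments": {"increments": [{"tx":2,"ty":0.2,"tz":0,"ax":0,"ay":0,"az":0,"claw":0.14}]}}

```text
time_s: 4.7
tcp_pos: [0.4686, -0.2411, 0.0395]
eef_rot: [180.0, 0.0, -170.7]
contact_force: [-3.0, -0.4, -2.0]
gripper_width: 0.0502
```

Emit:
{"name": "step_arm", "arguments": {"increments": [{"tx":-8,"ty":-1,"tz":0,"ax":0,"ay":0,"az":0,"claw":0.14},{"tx":-8,"ty":-1,"tz":0,"ax":0,"ay":0,"az":0,"claw":0.14},{"tx":0,"ty":0,"tz":0,"ax":0,"ay":0,"az":0,"claw":0.14}]}}

```text
time_s: 5.0
tcp_pos: [0.4517, -0.2432, 0.04]
eef_rot: [-180.0, 0.1, -170.7]
contact_force: [0.2, -0.0, 0.1]
gripper_width: 0.0503
```

```bash
python3 - <<'E'
from plant import r, optics
from h import *
for i in range(4):
    d=optics.capture("top"); print(r.get_state()["contact_force"].round(2))
print(tubs(d)); d=optics.capture("scene"); print(tubs(d)); print(r.get_state()["tcp_pos"])
E
```

```text
[ 0.96 -0.13 -0.04]
[ 0.26 -0.5   0.19]
[ 0.29  0.29 -0.31]
[-0.19 -0.08 -0.38]
[(464, 230, array([88., 87.]), -13.4, 0.0673)]
[(471, 237, array([ 89., 100.]), -13.1, 0.0675), (482, -4, array([98., 87.]), 3.2, 0.0674), (516, -227, array([130.,  91.]), 9.5, 0.067)]
[ 0.45283958 -0.24320417  0.03980083]
```

With the tool lifting slightly the horizontal force is 3.2 N at Fz = -2.3 N. With the tool pressing down it is 10.7 N at Fz = +9.7 N. Solving F = mu(W + Fz) for both gives mu ≈ 0.62 and W ≈ 7.4 N, so this tub is the full one. Next I'll square the tool to the wall (yaw 3.1°) and push.

Emit:
{"name": "step_arm", "arguments": {"increments": [{"tx":0,"ty":4,"tz":0,"ax":0,"ay":0,"az":-3.1,"claw":0.14},{"tx":0,"ty":3.5,"tz":0,"ax":0,"ay":0,"az":-3.1,"claw":0.14},{"tx":5,"ty":0.3,"tz":0,"ax":0,"ay":0,"az":0,"claw":0.14},{"tx":5,"ty":0.3,"tz":0,"ax":0,"ay":0,"az":0,"claw":0.14},{"tx":4,"ty":0.2,"tz":0,"ax":0,"ay":0,"az":0,"claw":0.14},{"tx":4,"ty":0.2,"tz":0,"ax":0,"ay":0,"az":0,"claw":0.14},{"tx":4,"ty":0.2,"tz":0,"ax":0,"ay":0,"az":0,"claw":0.14},{"tx":4,"ty":0.2,"tz":0,"ax":0,"ay":0,"az":0,"claw":0.14}]}}

```text
time_s: 6.05
tcp_pos: [0.4762, -0.2339, 0.0389]
eef_rot: [179.9, -0.3, -176.9]
contact_force: [-6.2, 3.8, 4.9]
gripper_width: 0.0503
```

Emit:
{"name": "step_arm", "arguments": {"increments": [{"tx":4,"ty":0.2,"tz":0,"ax":0,"ay":0,"az":0,"claw":0.14},{"tx":4,"ty":0.2,"tz":0,"ax":0,"ay":0,"az":0,"claw":0.14},{"tx":4,"ty":0.2,"tz":0,"ax":0,"ay":0,"az":0,"claw":0.14},{"tx":4,"ty":0.2,"tz":0,"ax":0,"ay":0,"az":0,"claw":0.14}]}}

```text
time_s: 6.45
tcp_pos: [0.4918, -0.2335, 0.0389]
eef_rot: [179.9, -0.3, -176.9]
contact_force: [-8.4, -0.4, 4.4]
gripper_width: 0.0502
```

```bash
python3 - <<'E'
from plant import r, optics
from h import *
d=optics.capture("top"); print(tubs(d)); d=optics.capture("scene"); print(tubs(d)); s=r.get_state(); print(s["tcp_pos"],s["contact_force"],s["moment"])
cv2.imwrite('pics/s3.png',d["image"][120:340,150:450])
E
```

```text
[(464, 230, array([88., 87.]), -13.2, 0.0673)]
[(468, 237, array([89., 97.]), -11.7, 0.0675), (482, -3, array([99., 89.]), 3.2, 0.0674), (543, -229, array([124.,  99.]), 0.7, 0.0671)]
[ 0.49305573 -0.23352678  0.03885346] [-5.73518441 -0.46249446  1.18931302] [-0.27146238  1.55016997 -0.00593648]
```

View pics/s3.png

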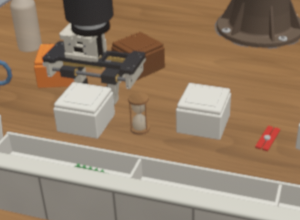

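The tub (85,110) now looks square to the wall and the timer (138,113) is clear. I'll keep pushing.

Emit:
{"name": "step_arm", "arguments": {"increments": [{"tx":5,"ty":0.27,"tz":0,"ax":0,"ay":0,"az":0,"claw":0.14},{"tx":5,"ty":0.27,"tz":0,"ax":0,"ay":0,"az":0,"claw":0.14},{"tx":5,"ty":0.27,"tz":0,"ax":0,"ay":0,"az":0,"claw":0.14},{"tx":5,"ty":0.27,"tz":0,"ax":0,"ay":0,"az":0,"claw":0.14},{"tx":5,"ty":0.27,"tz":0,"ax":0,"ay":0,"az":0,"claw":0.14},{"tx":5,"ty":0.27,"tz":0,"ax":0,"ay":0,"az":0,"claw":0.14},{"tx":5,"ty":0.27,"tz":0,"ax":0,"ay":0,"az":0,"claw":0.14},{"tx":5,"ty":0.27,"tz":0,"ax":0,"ay":0,"az":0,"claw":0.14}]}}

```text
time_s: 7.35
tcp_pos: [0.5348, -0.2312, 0.0395]
eef_rot: [180.0, -0.0, -176.9]
contact_force: [-2.6, 0.2, -2.5]
gripper_width: 0.0496
```

Emit:
{"name": "step_arm", "arguments": {"increments": [{"tx":5,"ty":0.27,"tz":0,"ax":0,"ay":0,"az":0,"claw":0.14},{"tx":5,"ty":0.27,"tz":0,"ax":0,"ay":0,"az":0,"claw":0.14},{"tx":4,"ty":0.2,"tz":0,"ax":0,"ay":0,"az":0,"claw":0.14},{"tx":4,"ty":0.2,"tz":0,"ax":0,"ay":0,"az":0,"claw":0.14},{"tx":3,"ty":0.2,"tz":0,"ax":0,"ay":0,"az":0,"claw":0.14},{"tx":3,"ty":0.2,"tz":0,"ax":0,"ay":0,"az":0,"claw":0.14},{"tx":3,"ty":0.1,"tz":0,"ax":0,"ay":0,"az":0,"claw":0.14},{"tx":3,"ty":0.1,"tz":0,"ax":0,"ay":0,"az":0,"claw":0.14}]}}

```text
time_s: 8.15
tcp_pos: [0.5645, -0.2297, 0.0396]
eef_rot: [180.0, -0.0, -176.9]
contact_force: [-3.7, -0.5, -2.7]
gripper_width: 0.05
```

```bash
python3 - <<'E'
from plant import r, optics
from h import *
d=optics.capture("scene"); print(tubs(d)); s=r.get_state(); print(s["tcp_pos"],s["contact_force"],s["moment"])
cv2.imwrite('pics/s4.png',cv2.resize(d["image"][180:310,190:340],None,fx=4,fy=4))
E
```

```text
[(470, 237, array([88., 99.]), -13.1, 0.0675), (613, -225, array([122.,  98.]), 3.0, 0.0672), (482, -4, array([98., 88.]), 3.2, 0.0674)]
[ 0.56516819 -0.22974413  0.03961682] [-1.99850717  1.18195749 -2.15898483] [-0.04478279  0.89442289 -0.0299991 ]
```

View pics/s4.png

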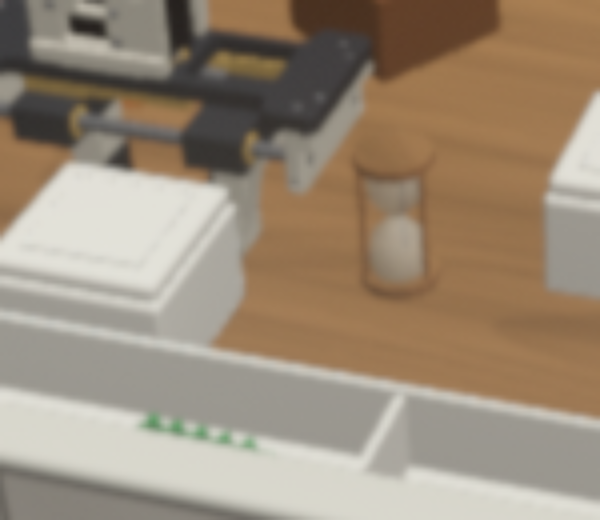

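The tub is still a little short of the wall and the timer is untouched. I'll close the rest slowly, watching the force.

Emit:
{"name": "step_arm", "arguments": {"increments": [{"tx":2,"ty":0.1,"tz":0,"ax":0,"ay":0,"az":0,"claw":0.14},{"tx":2,"ty":0.1,"tz":0,"ax":0,"ay":0,"az":0,"claw":0.14},{"tx":2,"ty":0.1,"tz":0,"ax":0,"ay":0,"az":0,"claw":0.14},{"tx":2,"ty":0.1,"tz":0,"ax":0,"ay":0,"az":0,"claw":0.14},{"tx":2,"ty":0.1,"tz":0,"ax":0,"ay":0,"az":0,"claw":0.14},{"tx":2,"ty":0.1,"tz":0,"ax":0,"ay":0,"az":0,"claw":0.14}]}}

```text
time_s: 8.8
tcp_pos: [0.5763, -0.2292, 0.0397]
eef_rot: [-180.0, -0.0, -176.9]
contact_force: [-5.7, 0.0, -0.0]
gripper_width: 0.0502
```

Emit:
{"name": "step_arm", "arguments": {"increments": [{"tx":1,"ty":0.05,"tz":0,"ax":0,"ay":0,"az":0,"claw":0.14},{"tx":1,"ty":0.05,"tz":0,"ax":0,"ay":0,"az":0,"claw":0.14}]}}

```text
time_s: 9.0
tcp_pos: [0.5781, -0.2291, 0.0396]
eef_rot: [180.0, -0.0, -176.9]
contact_force: [-5.4, -0.4, 1.6]
gripper_width: 0.0501
```

Emit:
{"name": "step_arm", "arguments": {"increments": [{"tx":1,"ty":0.05,"tz":0,"ax":0,"ay":0,"az":0,"claw":0.14},{"tx":1,"ty":0.05,"tz":0,"ax":0,"ay":0,"az":0,"claw":0.14}]}}

```text
time_s: 9.2
tcp_pos: [0.5802, -0.229, 0.0396]
eef_rot: [180.0, -0.0, -176.9]
contact_force: [-5.7, -0.3, 1.6]
gripper_width: 0.0498
```

Emit:
{"name": "step_arm", "arguments": {"increments": [{"tx":1,"ty":0.05,"tz":0,"ax":0,"ay":0,"az":0,"claw":0.14}]}}

```text
time_s: 9.3
tcp_pos: [0.5812, -0.2289, 0.0396]
eef_rot: [180.0, -0.0, -176.9]
contact_force: [-5.7, -0.6, 0.4]
gripper_width: 0.0498
```

Emit:
{"name": "step_arm", "arguments": {"increments": [{"tx":1,"ty":0.05,"tz":0,"ax":0,"ay":0,"az":0,"claw":0.14}]}}

```text
time_s: 9.4
tcp_pos: [0.5822, -0.2289, 0.0397]
eef_rot: [180.0, -0.0, -176.9]
contact_force: [-4.8, -0.1, 1.8]
gripper_width: 0.0499
```

Emit:
{"name": "step_arm", "arguments": {"increments": [{"tx":0.7,"ty":0.04,"tz":0,"ax":0,"ay":0,"az":0,"claw":0.14}]}}

```text
time_s: 9.5
tcp_pos: [0.5829, -0.2288, 0.0396]
eef_rot: [-180.0, -0.0, -176.9]
contact_force: [-8.1, -1.2, 5.0]
gripper_width: 0.0501
```

Emit:
{"name": "step_arm", "arguments": {"increments": [{"tx":0.7,"ty":0.04,"tz":0,"ax":0,"ay":0,"az":0,"claw":0.14}]}}

```text
time_s: 9.6
tcp_pos: [0.5829, -0.2288, 0.0397]
eef_rot: [180.0, -0.1, -176.9]
contact_force: [-10.3, -1.2, 4.4]
gripper_width: 0.0504
```

Emit:
{"name": "step_arm", "arguments": {"increments": [{"tx":0.7,"ty":0.04,"tz":0,"ax":0,"ay":0,"az":0,"claw":0.14}]}}

```text
time_s: 9.7
tcp_pos: [0.5829, -0.2288, 0.0397]
eef_rot: [180.0, -0.2, -176.9]
contact_force: [-10.7, -0.4, 6.8]
gripper_width: 0.0497
```

Emit:
{"name": "step_arm", "arguments": {"increments": [{"tx":0.7,"ty":0.04,"tz":0,"ax":0,"ay":0,"az":0,"claw":0.14}]}}

```text
time_s: 9.8
tcp_pos: [0.5828, -0.2288, 0.0396]
eef_rot: [180.0, -0.2, -176.9]
contact_force: [-13.4, 0.0, 9.2]
gripper_width: 0.0498
```

```bash
python3 - <<'E'
from plant import r, optics
from h import *
d=optics.capture("scene"); print(tubs(d)); s=r.get_state(); print(s["tcp_pos"],s["contact_force"],s["moment"])
cv2.imwrite('pics/s5.png',cv2.resize(d["image"][180:310,190:340],None,fx=4,fy=4))
E
```

```text
[(469, 237, array([89., 96.]), -13.6, 0.0676), (632, -225, array([119.,  98.]), 0.5, 0.0672), (483, -4, array([100.,  88.]), 3.2, 0.0673)]
[ 0.58283668 -0.22881842  0.03962154] [-12.86888587  -0.03984946   6.88148416] [-0.09715177  4.15696915  0.06157577]
```

View pics/s5.png

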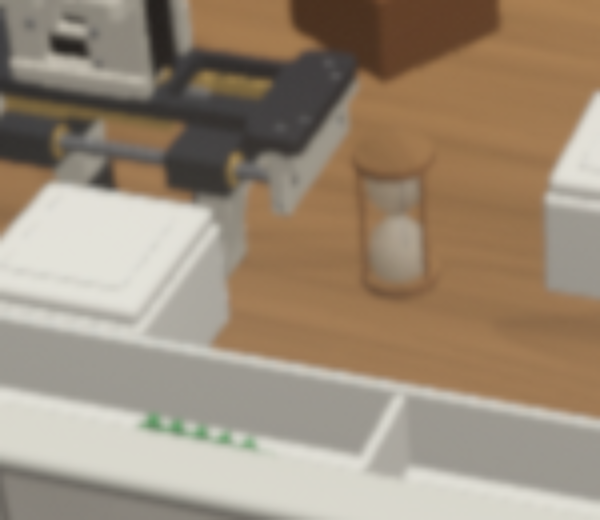

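The TCP has stayed at 0.583 while the force rose to 13 N, so the tub is against the wall. I'll back straight off, lift, and check from above.

Emit:
{"name": "step_arm", "arguments": {"increments": [{"tx":-2,"ty":-0.1,"tz":0,"ax":0,"ay":0,"az":0,"claw":0.14},{"tx":-4,"ty":-0.2,"tz":0,"ax":0,"ay":0,"az":0,"claw":0.14},{"tx":-15,"ty":-0.8,"tz":0,"ax":0,"ay":0,"az":0,"claw":0.14},{"tx":-20,"ty":-1,"tz":0,"ax":0,"ay":0,"az":0,"claw":0.14},{"tx":0,"ty":0,"tz":30,"ax":0,"ay":0,"az":0,"claw":0.14},{"tx":0,"ty":0,"tz":45,"ax":0,"ay":0,"az":0,"claw":0.14},{"tx":0,"ty":0,"tz":45,"ax":0,"ay":0,"az":0,"claw":0.14},{"tx":0,"ty":0,"tz":45,"ax":0,"ay":0,"az":0,"claw":0.14},{"tx":-20,"ty":-40,"tz":0,"ax":0,"ay":0,"az":0,"claw":0.14},{"tx":-20,"ty":-40,"tz":0,"ax":0,"ay":0,"az":0,"claw":0.14},{"tx":-20,"ty":-40,"tz":0,"ax":0,"ay":0,"az":0,"claw":0.14},{"tx":-20,"ty":-40,"tz":0,"ax":0,"ay":0,"az":0,"claw":0.14}]}}

```text
time_s: 11.05
tcp_pos: [0.4649, -0.3925, 0.2059]
eef_rot: [-179.9, 0.2, -176.8]
contact_force: [1.1, -0.6, 0.5]
gripper_width: 0.0497
```

Emit:
{"name": "step_arm", "arguments": {"increments": [{"tx":-20,"ty":-40,"tz":0,"ax":0,"ay":0,"az":0,"claw":0.14},{"tx":-20,"ty":-40,"tz":0,"ax":0,"ay":0,"az":0,"claw":0.14},{"tx":-20,"ty":-40,"tz":0,"ax":0,"ay":0,"az":0,"claw":0.14},{"tx":-20,"ty":-40,"tz":0,"ax":0,"ay":0,"az":0,"claw":0.14},{"tx":0,"ty":0,"tz":0,"ax":0,"ay":0,"az":0,"claw":0.14},{"tx":0,"ty":0,"tz":0,"ax":0,"ay":0,"az":0,"claw":0.14}]}}

```text
time_s: 11.65
tcp_pos: [0.3841, -0.5522, 0.2047]
eef_rot: [-179.9, 0.1, -177.0]
contact_force: [-0.5, 0.6, -0.6]
gripper_width: 0.05
```

```bash
python3 - <<'E'
from plant import r, optics
from h import *
d=optics.capture("scene"); print(tubs(d)); d=optics.capture("top"); T=tubs(d); print(T)
for x,y,*_ in T:
    if y<-150: print("dist to wall mm",(673.5-.0537*(y+6)-x)*.9986)
cv2.imwrite('pics/t6.png',cv2.resize(d["image"][90:300,270:510],None,fx=3,fy=2.8))
E
```

```text
[(645, -224, array([96., 93.]), 3.2, 0.0672), (470, 237, array([89., 98.]), -13.1, 0.0675), (482, -4, array([98., 88.]), 3.5, 0.0673)]
[(464, 230, array([88., 86.]), -12.9, 0.0673), (476, -11, array([87., 87.]), 3.2, 0.0674), (640, -231, array([90., 87.]), 2.9, 0.0677)]
dist to wall mm 45.518684499999985
```

View pics/t6.png

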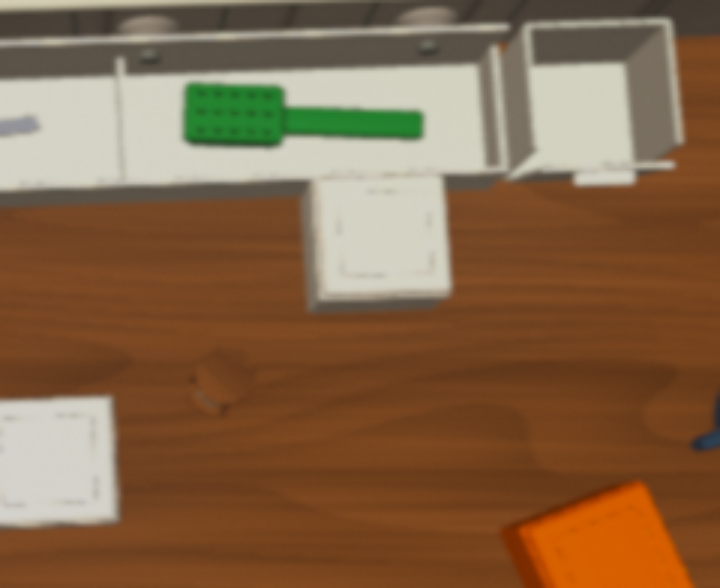

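The tub at (380,240) sits flush on the wall, 45.5 mm away and within 0.2° of square. The timer at (222,380) is upright and the other tubs have not moved. Handing in.

```bash
python3 -c "
from plant import r
print(r.close_job())"
```

```text
the job is handed in; nothing more can be done
None
```

I found the full tub, slid it flush against the caddy wall and handed the job in. No verdict is reported. The clock stood at about 11.7 s of the 72 s allowed.

- **Which tub:** it was the first one I tested, at y ≈ -0.24 m. Push forces under two different vertical loads gave a weight of about 7.4 N (about 0.75 kg) and friction of about 0.62. I did not push the other two. A nearly empty tub (about 1.5 N) could not have produced those forces.
- **Pressing home:** the tool stopped at x = 0.583 m while the push force rose to about 13 N. That was the most I applied at the wall, and the caddy limit is 30 N.
- **Final check from the top camera:**

| Item | Result |
|---|---|
| Full tub, distance from wall | 45.5 mm (45 is contact) |
| Full tub, squareness | within about 0.2° of the wall |
| Light tubs | within 1 mm of their starts |
| Egg timer | upright, in place |
| Arm | clear of everything |

- **Disagreements:**
  - The scene and top cameras differ by about 5 to 8 mm in tub positions. I relied on the top camera, which agreed with where the tool stopped to about 3 mm.
  - Early in the test push, friction between fingers and tub also pressed down with about 10 N. Raising the tool 2 mm cleared it.

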